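# Put a flat battery pack on charge and shut the cabinet

## Task

Put the battery pack that is lying on the bench on charge: slide it onto the rails of the empty charger in the charging cabinet, terminal end first, until it is fully home against the stop. Then push the cabinet's door shut until it snaps onto its catch, and let go. Leave the pack that is already charging, and the other things on the bench, as they are.

Things in the scene. Friction and masses are not known exactly. Their poses are not given: they have to be found in the camera images.
- pack: The flat pack to charge: black, red band, 120 (x) x 62 (y) x 66 mm, about 0.5 kg, lying foot down on the bench. Origin: centre of its underside; z up; +x is the terminal end, which goes in first (red release button on the -x end). Body 62 mm wide with flat upright sides, z 20 to 66 mm, x -60 to +60.
- pack_nose (a point): Middle of the front end of the pack's foot, on its underside, 55 mm ahead (+x) of the pack's origin. The foot: a flange 50 mm wide, 8 mm thick (z 0 to 8 mm), and over it a neck 34 mm wide (z 8 to 20 mm) up to the body; both run from 0 to 95 mm behind this point. Axes as the pack's.
- charging_pack: An identical pack with the same frame, already home on the other charger. It must stay there.
- dock_free: The empty charger (amber light), fixed to the cabinet floor on the left or right; light grey base 80 mm wide, x -60 to +70 mm. Origin: centre of its underside, 12 mm above the bench; +x is the way a pack slides in. A pack fully home has its origin at x 0, y 0, z 22 mm here, with the same axes; its foot then meets the stop at x = +55 mm.
- dock_mouth (a point): Middle of the empty charger's channel at its open front end, level with its floor (dock x -60, z 22 mm); axes as the dock. Channel 54 mm wide, 13 mm high under two 5 mm thick lips with a 38 mm slot between; 78 mm over the outsides. A pack's foot has 2 mm play each side and 5 mm in height, and enters only from the front; over the first 10 mm the mouth flares and its floor ramps up 5 mm.
- dock_busy: The other, identical charger (green light), holding the charging pack, 106 to 118 mm to one side of the empty one.
- cabinet: Fixed grey steel cabinet, 200 deep (x) x 276 wide (y) x 236 mm high, open at the front (x = -100 mm, towards the robot). Origin: centre of its underside, on the bench; +x points into it. Floor plate 12 mm, side walls 6 mm; roof of guard bars, its front beam spans 224 to 236 mm above the bench (the bars too). A pack that is home ends about 15 mm behind the front plane.
- catch_point (a point): Spring roller of the door catch, under the roof at the front right (-y) corner of the cabinet; its housing is 16 mm wide and the roller hangs down to 202 mm above the bench.
- door (a joint): Opening angle of the blue door, rad: 0 shut, 1.65 to 2.15 at the start, 2.4 at most. It swings out towards the robot about the cabinet's left (+y) front edge and stays where it is left (hinge friction 0.08 N m). In the last 0.05 rad it meets the spring catch: about 4 to 5 N at the free edge (8 N at half width) pushes it over; below 0.02 rad the catch draws it shut.
- door_hinge (a point): On the hinge line, 125 mm above the bench; turns with the door, and has the cabinet's axes when it is shut. Here the panel spans y 0 to -276 mm (free edge), x -14 (outer face) to 0 mm (inner face), and 14 to 236 mm above the bench. A strike pin sticks out 29 mm from the inner face at y = -262 mm, 200 mm above the bench.
- door_handle (a point): Middle of the door's upright bar handle, 90 mm long, 35 mm off the outer face and 28 mm from the free edge, 130 mm above the bench.
- stick_pack: Bystander: small black 12 V battery standing on its foot, 62 x 46 x 88 mm. Origin: centre of its underside. It and the tape measure may change places.
- tape_measure: Bystander: yellow tape measure standing on edge, 75 x 40 x 70 mm, with a steel hook at +x that reaches 48 mm from the centre. Origin: centre of its underside.
- tool_box: Bystander: green boxed tool, 100 x 130 x 75 mm, beside the cabinet's right wall. Origin: centre of its underside.
Not all that is in view belongs to the job. What is shaped like the pack but blue or purple is not meant. What is shaped like the charging_pack but pink is not meant.

How it is judged:
By the outcome, as a careful person would: the job done as asked, in the order asked, and still so for the second after the job is handed in, with the robot touching nothing.
It also fails if it takes over 64 s, if anything falls off the work surface, if the arm or the gripper's body presses on something with over 40 N, if the wrist force passes 120 N, or if a joint passes its speed limit or range.

## Robot

A 6-joint arm with a two-finger parallel gripper is mounted at the origin on the work surface. World frame = base frame: x ahead of the robot, y to its left, z up, the work surface at z = 0. Lengths are in m, angles in rad, forces in N, time in s.
With the tool pointing down it reaches from about 0.25 to 0.775 m from the base axis. Payload 4 kg.
Tool frame: the origin (TCP) lies at the very end of the fingers, on their centre line; the grasp point (between the pads) lies 19 mm behind it; z points along the fingers, y is the line along which they close (so a half turn about z gives the same grasp; the last joint's range is limited). The gripper opens to 85 mm and grips with 20 to 120 N. Pads are 22 mm wide; open, the fingers measure 114 mm over their backs; the gripper's body (76 mm by 85 mm) begins 54 mm behind the grasp point. The pads swing forward as they close: fully open they stand 13 mm farther back than shut.
Start: joints at [-1.274, 0.087, 1.371, -0, 1.684, -0.103], TCP at [0.214, -0.507, 0.231] pointing down, gripper open.
Joint ranges: [-3.1, 3.1], [-0.76, 2.03], [0.27, 2.55], [-1.08, 4.22], [0.17, 2.65], [-2.57, 2.57]. Speed limits (rad/s): [2.79, 2.79, 3.14, 3.14, 3.14, 3.14].

## Interface

Orientations are given as a unit quaternion [w, x, y, z].
In Python, from cell import arm gives the robot as it stands.
- The arm moves only by the tool drive_tool, never from a script. Its argument "plan" is a list that holds one entry, the list of rows, each a list of 7 numbers: the turn, a rotation vector about the tool's x, y, z in rad, then the shift along the tool's x, y, z in cm, then the finger opening in cm, from 0 to 8.54. In form: [[[rx, ry, rz, tx, ty, tz, hand], ...]]. A call has 1 to 10 rows; each row is the pose to reach, as a shift and turn from the pose commanded when the call began, along the tool's axes at that moment; what a row does not reach only later rows make up. A row lasts 1/10 s, in which the tool goes at most 50 mm and 8.59 degrees, less where a joint would pass 70% of its speed; a pose out of reach is approached as far as the arm can. A call with a gripper value outside its range is refused whole. The fingers move at their own pace and stop on an object; "grip_force" is the grip in N (left out, the last holds). Time passes only in rows, so rows that repeat a pose let the fingers close. It gives the time, the measured TCP pose, the force, the opening and the grip force at its end, in the units of the state.
- arm.state(): the state, without advancing time (a new reading comes with each control period).
- arm.grab_frame(name): name is "side" or "top"; returns a dict with "pixels" (480x640x3 uint8, blue, green, red), "depth" (480x640 float32, m along the optical axis (not along the pixel's ray), 0 where there is no reading), "mtx" (3x3 intrinsics, pixels), "extrinsics" (4x4, takes a point from world to camera coordinates). Camera axes: x right, y up, looking along -z (the intrinsics and any distortion apply to the point x, -y, -z); pixel columns grow to the right and rows downward; lengths in m; the calibration is good to about 2 mm. A picture is of the moment at which its call begins.
- arm.hand_in(): hands the job in; it is judged then, once.
The state is a dict: "t": time; "joint_positions": joint angles; "joint_vel": joint speeds; "joint_torque": joint torques, N m; "ee_pos": TCP position; "tool_rot": TCP orientation; "wrist_force": force on the tool from outside, world axes, zero at the start; "ft_torque": the same for the moment, N m; "gripper_width": finger opening in m; "finger_force": force on a finger pad.
Only numpy, scipy, OpenCV 4.12 (cv2) and the standard library are available. Lean on these libraries where they do the work, as an engineer would, in place of code of your own. Each camera call takes 0.05 s, during which the arm holds its last target. There are 200 camera calls.

## Working session

There is one attempt and no reset: what is moved stays moved. The work goes in short steps, Python scripts to look and compute and a tool call to move; the robot and the scene stay as the last step left them, time stands still between calls to the robot, and variables do not carry over. Pictures are saved under pics/ and viewed, at most 10 in all, crops included, and the job is handed in when it is done.

Besides the shell and the picture viewer there is one more tool, called in YAML: its name, and indented under it one key for each argument. drive_tool: Moves the arm, as the interface text tells. Its arguments: {"type":"object","properties":{"plan":{"type":"array","items":{"type":"array","items":{"type":"array","items":{"type":"number"}}}},"grip_force":{"type":"number"}},"required":["plan"]}

```bash
mkdir -p pics; ls
cat > h.py <<'E'
import numpy as np, cv2
from cell import arm
def grab(n):
    f=arm.grab_frame(n); return f
def cloud(f):
    K=f["mtx"];d=f["depth"];E=f["extrinsics"]
    v,u=np.mgrid[0:480,0:640]
    x=(u-K[0,2])/K[0,0]*d; y=(v-K[1,2])/K[1,1]*d
    P=np.stack([x,-y,-d,np.ones_like(d)],-1)@np.linalg.inv(E).T
    P=P[...,:3]; P[d==0]=np.nan
    return P
E
python3 - <<'E'
from h import *
for n in("top","side"):
    f=grab(n); cv2.imwrite(f"pics/{n}0.png",f["pixels"]); np.savez(f"{n}0.npz",**f)
    print(n,f.keys(),f["mtx"].round(1).tolist(),f["extrinsics"].round(3).tolist())
s=arm.state(); print(s)
E
```

```text
pics
top dict_keys(['pixels', 'depth', 'mtx', 'extrinsics']) [[538.3, 0.0, 316.0], [0.0, 538.3, 249.2], [0.0, 0.0, 1.0]] [[0.004, -1.0, -0.009, 0.028], [0.981, 0.002, 0.195, -0.474], [-0.195, -0.01, 0.981, -1.268], [0.0, 0.0, 0.0, 1.0]]
side dict_keys(['pixels', 'depth', 'mtx', 'extrinsics']) [[603.8, 0.0, 323.2], [0.0, 603.8, 236.2], [0.0, 0.0, 1.0]] [[0.885, 0.464, -0.02, -0.426], [-0.338, 0.672, 0.659, 0.039], [0.319, -0.577, 0.752, -2.036], [0.0, 0.0, 0.0, 1.0]]
{'t': 0.1, 'joint_positions': array([-1.27406474e+00,  8.79078564e-02,  1.37214206e+00, -4.97799915e-06,
        1.68363295e+00, -1.03098067e-01]), 'joint_vel': array([-0.00181436, -0.00252617, -0.00228947, -0.00090732, -0.00042951,
       -0.00068681]), 'joint_torque': array([ 3.01903841e-03, -3.53016043e+01, -3.14219999e+01, -1.23355721e-04,
        7.90945458e-03,  1.56932413e-05]), 'ee_pos': array([ 0.21395113, -0.50617102,  0.23022182]), 'tool_rot': array([-1.03997276e-03,  9.80083015e-01,  1.98585475e-01, -1.03487675e-04]), 'wrist_force': array([ 0.26562291,  0.50352961, -0.0332438 ]), 'ft_torque': array([ 0.06618743, -0.00841259, -0.03354442]), 'finger_force': 0.0, 'gripper_width': 0.08537269252237384}
```

View pics/top0.png

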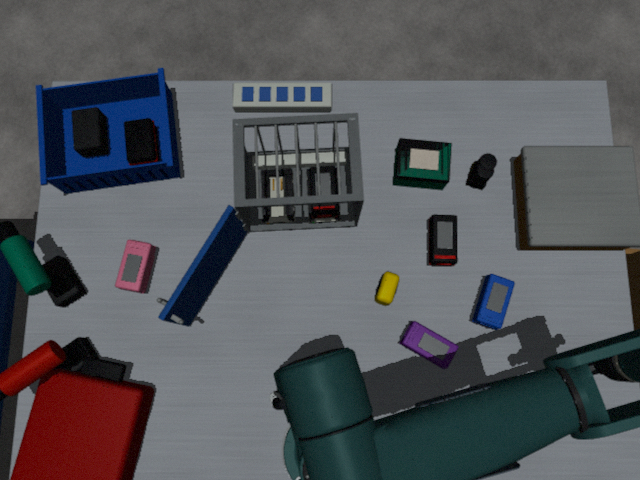

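View pics/side0.png

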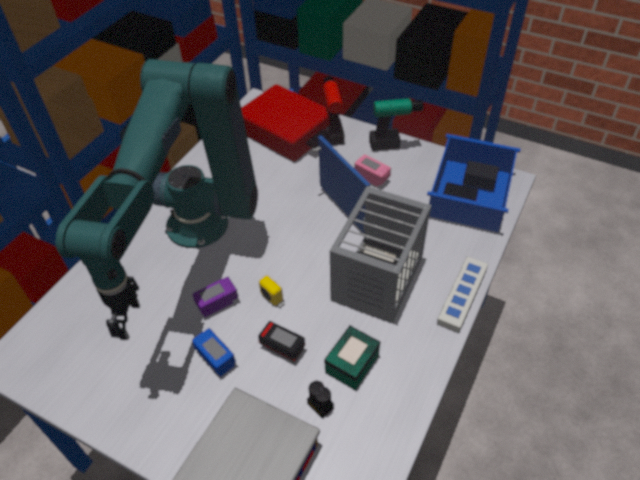

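The top view shows the black pack at (442,240) with its red band toward the robot. The cabinet is at about (298,172), with the free charger on the left (275,195) and the busy one on the right (323,195). The door is open down-left, from its hinge at (240,212) to (170,318). The yellow tape measure is at (387,288).

Run:
```python
from h import *
f=np.load("top0.npz"); P=cloud(f); px=f["pixels"]
def reg(u0,v0,u1,v1,z0,z1,name):
    Q=P[v0:v1,u0:u1]; m=(Q[...,2]>z0)&(Q[...,2]<z1)
    q=Q[m]; r=cv2.minAreaRect((q[:,:2]*1000).astype(np.float32))
    print(name,len(q),"rect c",np.round(r[0],1),"size",np.round(r[1],1),"ang",round(r[2],2),"medz",np.nanmedian(q[:,2]).round(4)); return q
reg(420,205,470,275,.05,.08,"pack")
reg(225,100,370,240,.228,.245,"cabtop")
reg(150,205,250,330,.225,.245,"door")
reg(385,130,460,195,.06,.09,"toolbox")
reg(370,265,405,310,.04,.09,"tape")
reg(465,145,500,190,.03,.1,"stick")
reg(310,165,345,222,.07,.1,"charging pack")
reg(258,165,296,222,.01,.07,"free dock")
# table level
print("table z",np.nanmedian(P[240:300,520:560,2]))
c=px[90:240,220:380]; cv2.imwrite("pics/cab.png",cv2.resize(c,None,fx=4,fy=4,interpolation=cv2.INTER_CUBIC)[:600])
# height map grid inside the cabinet
for v in range(175,232,4): print(v,[(f"{P[v,u,0]*1000:.0f},{P[v,u,1]*1000:.0f},{P[v,u,2]*1000:.0f}") for u in range(254,300,5)])
```

```text
pack 1313 rect c [ 496.8 -279. ] size [ 62.9 123.7] ang 87.85 medz 0.0654
cabtop 4813 rect c [620.6  79.5] size [230.4 295.1] ang 3.12 medz 0.2346
door 1074 rect c [419.7 270.8] size [ 39.5 297.9] ang 54.8 medz 0.2348
toolbox 2151 rect c [ 694.1 -235.2] size [132.3 103.7] ang 84.22 medz 0.0744
tape 547 rect c [ 377.9 -139.9] size [42.3 75.3] ang 70.46 medz 0.0678
stick 578 rect c [ 673.7 -383.3] size [42.8 68.4] ang 71.85 medz 0.0852
charging pack 576 rect c [608.3  13.7] size [123.7  61.1] ang 2.73 medz 0.0977
free dock 1658 rect c [618.9 130.5] size [152.8  97.1] ang 1.22 medz 0.0376
table z 0.00020474343756193836
175 ['676,191,9', '676,178,11', '660,160,57', '662,148,50', '662,135,51', '662,123,50', '662,110,50', '662,98,50', '674,87,15', '676,74,12']
179 ['663,189,17', '663,177,17', '653,161,46', '657,149,35', '656,136,39', '657,124,34', '651,110,53', '650,97,56', '666,87,9', '666,74,7']
183 ['653,189,15', '654,177,11', '643,160,45', '647,149,33', '647,137,32', '646,124,36', '642,110,50', '642,98,48', '655,87,9', '654,74,11']
187 ['643,189,13', '644,177,10', '630,159,53', '638,14
[... 956 characters left out ...]
]
215 ['568,187,15', '567,174,18', '559,158,49', '558,145,52', '563,135,35', '562,122,38', '563,110,36', '558,96,52', '569,86,13', '569,73,12']
219 ['557,187,16', '558,175,13', '549,158,50', '553,147,34', '553,135,32', '554,122,30', '555,110,27', '549,96,49', '555,85,26', '559,73,10']
223 ['548,187,12', '548,175,10', '543,159,33', '548,149,14', '546,136,20', '546,123,21', '548,111,12', '549,99,8', '547,86,15', '549,73,9']
227 ['539,188,7', '538,175,9', '538,162,10', '538,149,8', '538,136,10', 'nan,nan,nan', '536,111,17', '539,99,7', '538,86,9', '537,73,15']
231 ['528,187,8', '529,175,2', '530,163,1', '530,150,-1', '530,137,2', '531,125,-2', '531,112,-2', '531,99,-3', '530,86,-2', '530,73,1']
```

View pics/cab.png

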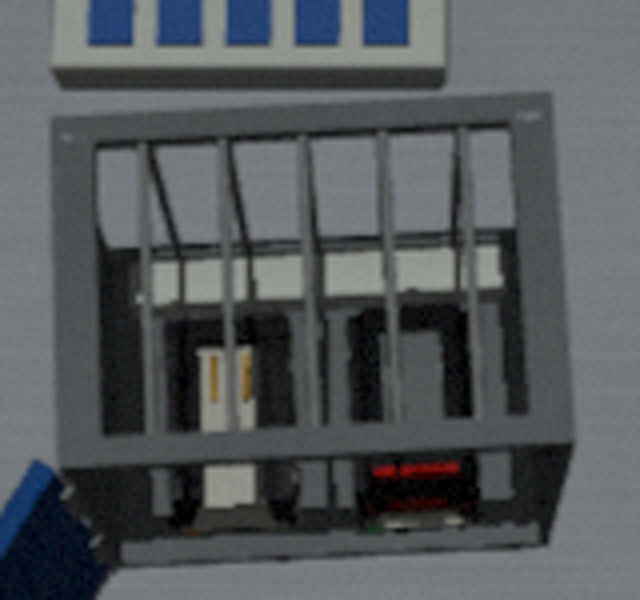

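The crop shows the free charger's light slot at about (228,430) in crop pixels, between black lips on the left side. The charging pack's red band is at (415,470), and the hinge is at the cabinet's left front corner. Next I'll refine the poses.

```bash
cat >> h.py <<'E'
def ray(f,u,v,z):
    "world point on plane z through pixel (u,v)"
    K=f["mtx"];Ei=np.linalg.inv(f["extrinsics"])
    d=Ei[:3,:3]@np.array([(u-K[0,2])/K[0,0],-(v-K[1,2])/K[1,1],-1.]); o=Ei[:3,3]
    return o+d*(z-o[2])/d[2]
E
python3 - <<'E'
from h import *
f=np.load("top0.npz"); P=cloud(f); px=f["pixels"].astype(int)
sat=px.max(-1)-px.min(-1)
def rect(m,name):
    m=m.astype(np.uint8); n,l,s,c=cv2.connectedComponentsWithStats(m)
    k=1+np.argmax(s[1:,4]); q=P[l==k][:,:2]*1000
    r=cv2.minAreaRect(q.astype(np.float32)); print(name,len(q),np.round(r[0],1),np.round(r[1],1),round(r[2],2)); return q
box=lambda u0,v0,u1,v1:np.pad(np.ones((v1-v0,u1-u0),bool),((v0,480-v1),(u0,640-u1)))
Z=P[...,2]
q=rect(box(225,100,370,240)&(Z>.222)&(Z<.25)&(sat<25),"cab")
rect(box(150,200,255,335)&(Z>.222)&(Z<.25)&(px[...,0]-px[...,2]>30),"door")
rect(box(415,205,470,275)&(Z>.05)&(Z<.08),"pack")
# cabinet edges: front/back/left/right line fits
g=f["pixels"].mean(-1)
# dock slot per row
for z,rows in((.052,range(206,222)),(.052,range(176,196))):
  L=[]
  for v in rows:
    r=g[v,256:300]; L.append((v,r.astype(int).tolist()))
  print(L[4:12:4])
E
```

```text
cab 4944 [634.7  71.3] [203.4 277.1] 3.05
door 917 [410.4 277.1] [ 15.4 274.2] 60.29
pack 1313 [ 496.8 -279. ] [ 62.9 123.7] 87.85
[(210, [31, 31, 59, 84, 79, 70, 48, 38, 40, 22, 16, 3, 17, 13, 38, 108, 143, 140, 143, 141, 142, 139, 141, 142, 140, 143, 143, 106, 48, 40, 26, 29, 26, 34, 36, 38, 42, 58, 54, 65, 79, 82, 81, 80]), (214, [29, 26, 64, 80, 81, 76, 60, 43, 41, 23, 4, 10, 23, 22, 38, 108, 143, 144, 141, 142, 143, 140, 141, 143, 141, 142, 142, 109, 53, 50, 39, 26, 25, 32, 30, 24, 20, 16, 41, 70, 81, 81, 80, 81])]
[(180, [80, 95, 75, 70, 68, 52, 40, 29, 16, 2, 12, 17, 19, 39, 104, 136, 116, 79, 110, 126, 109, 97, 96, 118, 119, 106, 88, 50, 41, 18, 19, 30, 30, 23, 28, 33, 50, 78, 79, 82, 80, 92, 95, 59]), (184, [80, 98, 77, 74, 82, 59, 27, 19, 10, 0, 6, 17, 26, 36, 106, 136, 117, 87, 114, 137, 114, 95, 97, 115, 119, 86, 74, 48, 40, 31, 22, 32, 30, 28, 27, 32, 27, 58, 80, 79, 74, 86, 93, 71])]
```

Run:
```python
from h import *
D=[arm.grab_frame("top") for _ in range(6)]
f=D[0]; f["depth"]=np.median([d["depth"] for d in D],0); np.savez("top1.npz",**f)
P=cloud(f); Z=P[...,2]
c,s=np.cos(np.radians(3.05)),np.sin(np.radians(3.05))
X=(P[...,0]-.6347)*c+(P[...,1]-.0713)*s; Y=-(P[...,0]-.6347)*s+(P[...,1]-.0713)*c
for v in (180,184,188,192,208,211,214,217,219,221,223,225): print(v,round(float(np.nanmedian(X[v,262:295]))*1000),[f"{Y[v,u]*1000:.0f}:{Z[v,u]*1000:.0f}" for u in range(258,298)])
for u in (266,292): print(u,[f"{X[v,u]*1000:.0f}:{Z[v,u]*1000:.0f}" for v in range(212,232)])
for v in (180,190,210,214,218): print(v,[f"{Y[v,u]*1000:.0f}:{Z[v,u]*1000:.0f}" for u in range(300,348)])
```

```text
180 19 ['107:11', '104:11', '102:12', '95:53', '93:53', '90:53', '88:50', '85:52', '83:52', '80:51', '78:51', '77:35', '74:32', '72:31', '69:35', '67:33', '64:34', '62:32', '45:231', '43:232', '41:230', '51:34', '49:37', '46:35', '44:34', '41:33', '38:49', '35:52', '33:53', '30:53', '28:52', '25:51', '23:54', '20:51', '19:33', '17:10', '14:11', '12:10', '2:232', '0:232']
184 9 ['107:13', '105:10', '102:12', '96:51', '93:51', '91:51', '88:51', '85:54', '83:52', '80:55', '78:52', '77:34', '74:35', '72:33', '69:39', '67:35', '65:32', '62:33', '45:232', '43:232', '41:231', '52:33', '49:37', '46:40', '44:33', '42:33', '38:51', '36:51', '33:51', '31:52', '28:51', '26:48', '23:52', '21:51', '19:32', '17:11', '15:11', '12:11', '3:230', '0:232']
188 -2 ['108:10', '105:13', '102:12', '96:51', '93:50', '91:51', '88:51', '86:51', '83:52', '81:54', '78:52', '77:34', '75:32', '72:36', '70:34', '67:36', '65:31', '62:35', '46:230', '44:232', '41:232', '52:36', '50:34', '47:35', '45:33', '42:35', '39:52', '36:52', '34:52', '31:51', '29:52', '26:53', '24:50', '21:53', '19:41', '18:15', '15:12', '13:11
[... 5561 characters left out ...]
, '-64:94', '-66:95', '-68:93', '-71:93', '-73:92', '-76:93', '-78:92', '-81:90', '-83:87', '-86:79', '-89:50', '-92:47', '-95:45', '-99:13', '-101:12', '-104:11', '-106:11', '-109:12', '-111:14', '-114:11', '-117:10']
218 ['3:11', '1:10', '-2:11', '-4:14', '-7:12', '-9:11', '-12:11', '-15:12', '-17:32', '-20:54', '-22:51', '-25:52', '-27:65', '-30:65', '-32:65', '-35:64', '-37:63', '-40:61', '-42:61', '-44:59', '-47:57', '-49:58', '-52:57', '-55:30', '-57:29', '-60:33', '-62:33', '-65:31', '-67:31', '-70:30', '-72:29', '-75:31', '-77:30', '-80:31', '-81:52', '-84:52', '-86:52', '-89:51', '-91:50', '-94:52', '-98:12', '-101:13', '-103:11', '-106:11', '-108:12', '-111:8', '-114:9', '-116:10']
```

```bash
cat >> h.py <<'E'
from scipy.spatial.transform import Rotation as Ro
def pose(h,tilt):
    "tool heading h (rad), tilt from straight down toward heading; tool y horizontal"
    return Ro.from_euler('z',h)*Ro.from_matrix(np.diag([1.,-1,-1]))*Ro.from_euler('y',tilt)
def cur():
    s=arm.state(); q=s["tool_rot"]; return s,np.array(s["ee_pos"]),Ro.from_quat([q[1],q[2],q[3],q[0]])
def rows(*tg):
    s,p,R=cur()
    for t,T in tg:
        print(np.round((R.inv()*T).as_rotvec(),3).tolist(),np.round(R.inv().apply(np.array(t)-p)*100,2).tolist())
def st():
    s,p,R=cur(); print("t",s["t"],"p",np.round(p*1000,1),"x",R.as_matrix()[:,0].round(3),"z",R.as_matrix()[:,2].round(3),"F",np.round(s["wrist_force"],1),"w",round(s["gripper_width"]*1000,1),"ff",s["finger_force"],"q",np.round(s["joint_positions"],2))
class Fr:
    def __init__(s,x,y,z,yaw): s.o=np.array([x,y,z]); s.yaw=yaw; s.R=Ro.from_euler('z',yaw)
    def __call__(s,*p): return s.o+s.R.apply(p)
    def inv(s,p): return s.R.inv().apply(np.array(p)-s.o)
pack=Fr(.4968,-.279,0,np.radians(-2.15))
cab=Fr(.6347,.0713,0,np.radians(3.05))
dock=Fr(*cab(-.025,.0585,.012),cab.yaw)
E
python3 - <<'E'
from h import *
print(pose(0,np.pi/4).as_matrix().round(2))
T=pose(pack.yaw,-np.pi/4); T2=pose(pack.yaw,np.pi/4)
print(T.as_matrix()[:,2],T2.as_matrix()[:,2])
T=T if T.as_matrix()[0,2]>0 else T2
rows((pack(-.10,0,.20),T),(pack(-.078,0,.085),T),(pack(-.021,0,.028),T))
print(dock.o)
E
```

```text
[[ 0.71  0.    0.71]
 [ 0.   -1.    0.  ]
 [ 0.71  0.   -0.71]]
[-0.706609    0.02652766 -0.70710678] [ 0.706609   -0.02652766 -0.70710678]
[-0.172, 0.773, 0.414] [25.84, -14.19, 3.12]
[-0.172, 0.773, 0.414] [27.84, -13.26, 14.62]
[-0.172, 0.773, 0.414] [33.0, -10.84, 20.32]
[0.60662278 0.12838695 0.012     ]
```

drive_tool:
  plan:
    - [[-0.04, 0.16, 0.08, 5, -3, 0.6, 8.5], [-0.07, 0.31, 0.17, 10, -6, 1.2, 8.5], [-0.1, 0.46, 0.25, 15, -9, 1.8, 8.5], [-0.14, 0.62, 0.33, 20, -12, 2.4, 8.5], [-0.172, 0.773, 0.414, 25.84, -14.19, 3.12, 8.5], [-0.172, 0.773, 0.414, 25.84, -14.19, 3.12, 8.5], [-0.172, 0.773, 0.414, 25.84, -14.19, 3.12, 8.5], [-0.172, 0.773, 0.414, 26.84, -13.7, 8, 8.5], [-0.172, 0.773, 0.414, 27.84, -13.26, 14.62, 8.5], [-0.172, 0.773, 0.414, 27.84, -13.26, 14.62, 8.5]]
  grip_force: 100

```text
t: 1.4
ee_pos: [0.4177, -0.2735, 0.0802]
tool_rot: [0.005, 0.925, -0.017, 0.381]
wrist_force: [-0.1, 0.3, -0.9]
gripper_width: 0.0851
finger_force: 0.0
```

Run:
```python
from h import *
st(); T=pose(pack.yaw,np.pi/4)
rows((pack(-.078,0,.085),T),(pack(-.021,0,.028),T))
f=grab("side"); cv2.imwrite("pics/s1.png",cv2.resize(f["pixels"][150:400,100:400],None,fx=2,fy=2))
```

```text
t 1.4 p [ 417.7 -273.5   80.2] x [ 0.71  -0.028  0.704] z [ 0.704 -0.022 -0.71 ] F [-0.1  0.3 -0.9] w 85.1 ff 0.0 q [-1.13 -0.24  2.19  0.86  0.98  0.06]
[-0.005, 0.005, -0.002] [0.43, 0.25, -0.26]
[-0.005, 0.005, -0.002] [0.46, 0.29, 7.8]
```

View pics/s1.png

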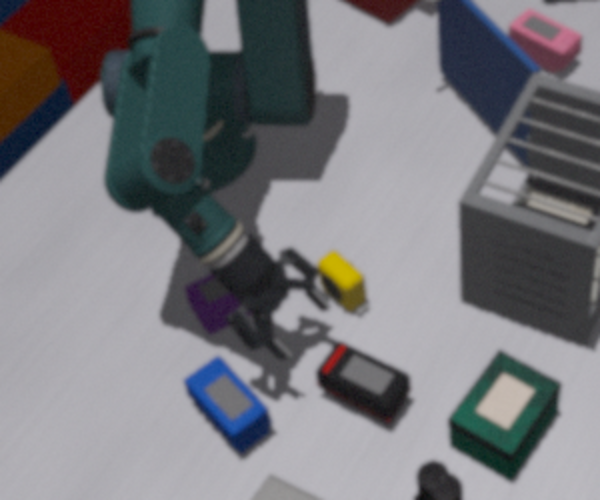

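The view shows the open gripper behind the pack, with the fingers at about (275,345) and (315,300) pointing at the red end (335,360). Both are clear of the tape measure at (342,280).

drive_tool:
  plan:
    - [[-0.005, 0.005, -0.002, 0.44, 0.26, 1.5, 8.5], [-0.005, 0.005, -0.002, 0.44, 0.27, 3.5, 8.5], [-0.005, 0.005, -0.002, 0.45, 0.28, 5.5, 8.5], [-0.005, 0.005, -0.002, 0.46, 0.29, 7.2, 8.5], [-0.005, 0.005, -0.002, 0.46, 0.29, 7.8, 8.5], [-0.005, 0.005, -0.002, 0.46, 0.29, 7.8, 8.5]]

```text
t: 2.05
ee_pos: [0.4778, -0.2817, 0.0338]
tool_rot: [0.01, 0.923, -0.017, 0.385]
wrist_force: [0.0, 0.0, 0.6]
gripper_width: 0.0851
finger_force: 0.0
```

Run:
```python
from h import *
st(); T=pose(pack.yaw,np.pi/4)
rows((pack(-.021,0,.028),T))
```

```text
t 2.05 p [ 477.8 -281.7   33.8] x [ 0.703 -0.023  0.711] z [ 0.711 -0.032 -0.703] F [0.  0.  0.6] w 85.1 ff 0.0 q [-0.99 -0.04  2.14  0.97  0.77 -0.01]
[0.005, -0.006, 0.003] [-0.56, -0.35, 0.26]
```

drive_tool:
  plan:
    - [[0.005, -0.006, 0.003, -0.56, -0.35, 0.26, 8.5], [0.005, -0.006, 0.003, -0.56, -0.35, 0.26, 8.5], [0.005, -0.006, 0.003, -0.56, -0.35, 0.26, 8.5]]

```text
t: 2.35
ee_pos: [0.475, -0.2779, 0.0279]
tool_rot: [0.007, 0.924, -0.018, 0.383]
wrist_force: [-0.8, -0.4, 0.1]
gripper_width: 0.0849
finger_force: 0.0
```

Run:
```python
from h import *
st(); T=pose(pack.yaw,np.pi/4)
rows((pack(-.021,0,.028),T))
```

```text
t 2.35 p [ 475.  -277.9   27.9] x [ 0.707 -0.027  0.707] z [ 0.707 -0.027 -0.707] F [-0.8 -0.4  0.1] w 84.9 ff 0.0 q [-0.99 -0.04  2.15  0.97  0.77 -0.02]
[0.001, 0.0, -0.0] [0.07, 0.03, 0.05]
```

Good. I'll close the grip.

drive_tool:
  plan:
    - [[0, 0, 0, 0, 0, 0, 5.5], [0, 0, 0, 0, 0, 0, 5.5], [0, 0, 0, 0, 0, 0, 5.5], [0, 0, 0, 0, 0, 0, 5.5], [0, 0, 0, 0, 0, 0, 5.5], [0, 0, 0, 0, 0, 0, 5.5], [0, 0, 0, 0, 0, 0, 5.5], [0, 0, 0, 0, 0, 0, 5.5]]
  grip_force: 100

```text
t: 3.15
ee_pos: [0.4754, -0.2788, 0.0284]
tool_rot: [0.008, 0.924, -0.018, 0.383]
wrist_force: [-5.6, -0.0, 6.0]
gripper_width: 0.0615
finger_force: 109.1
```

Run:
```python
from h import *
st()
f=grab("top"); P=cloud(f); Z=P[...,2]
m=np.zeros((480,640),bool); m[200:280,415:475]=1; m&=(Z>.055)&(Z<.075)&(P[...,0]>.50)
r=cv2.minAreaRect((P[m][:,:2]*1000).astype(np.float32)); print(r, np.nanmedian(Z[m]))
```

```text
t 3.15 p [ 475.4 -278.8   28.4] x [ 0.706 -0.026  0.707] z [ 0.707 -0.029 -0.707] F [-5.6 -0.   6. ] w 61.5 ff 109.13962483406067 q [-0.99 -0.04  2.15  0.97  0.77 -0.02]
((528.4693603515625, -277.8604431152344), (61.156280517578125, 58.90888977050781), 87.39063262939453) 0.06574650178650432
```

```bash
cat >> h.py <<'E'
dT=np.array([-.0212,0,.0284]) # TCP in the pack frame when level
def at(x,z,y=0.,up=None): # TCP position for pack origin at dock (x,y,z)
    return dock(x+dT[0],y+dT[1],z+dT[2])
E
python3 - <<'E'
from h import *
s,p,R=cur(); M=R.as_matrix(); h0=np.arctan2(M[1,2],M[0,2]); print(h0)
T=Ro.from_euler('z',dock.yaw-h0)*R
a=p+[-.02,0,.12]; b=at(-.17,.107)
rows((a,R),(b,T)); print(a,b)
E
```

```text
-0.0408503305512411
[0.0, 0.0, 0.0] [7.08, 0.1, -9.89]
[0.067, 0.0, -0.066] [3.16, -39.42, -13.78]
[ 0.45538515 -0.27882002  0.14840016] [0.41569362 0.11821369 0.1474    ]
```

drive_tool:
  plan:
    - [[0, 0, 0, 1, 0, -1.2, 5.5], [0, 0, 0, 3, 0, -4, 5.5], [0, 0, 0, 5, 0, -7, 5.5], [0, 0, 0, 7, 0, -9.9, 5.5], [0, 0, 0, 7, 0, -9.9, 5.5], [0.01, 0, -0.01, 6.5, -4, -10.3, 5.5], [0.02, 0, -0.02, 6, -8, -10.8, 5.5], [0.03, 0, -0.03, 5.4, -12, -11.2, 5.5], [0.04, 0, -0.04, 5, -16, -11.6, 5.5], [0.045, 0, -0.045, 5, -18, -11.6, 5.5]]

```text
t: 4.2
ee_pos: [0.4326, -0.0918, 0.1392]
tool_rot: [-0.008, 0.925, 0.013, 0.379]
wrist_force: [-1.0, -0.4, -4.7]
gripper_width: 0.0612
finger_force: 111.5
```

Run:
```python
from h import *
st()
s,p,R=cur(); M=R.as_matrix(); h0=np.arctan2(M[1,2],M[0,2])
T=Ro.from_euler('z',dock.yaw-h0)*R
rows((at(-.17,.107),T))
```

```text
t 4.2 p [432.6 -91.8 139.2] x [0.713 0.018 0.701] z [ 0.701  0.025 -0.713] F [-1.  -0.4 -4.7] w 61.2 ff 111.45306944847107 q [-0.7  -0.64  2.3   0.62  0.96  0.62]
[0.012, -0.0, -0.012] [-0.26, -21.05, -1.24]
```

drive_tool:
  plan:
    - [[0.003, 0, -0.003, 0, -4, -1, 5.5], [0.006, 0, -0.006, 0.5, -8, -1, 5.5], [0.01, 0, -0.01, 1, -12, 0, 5.5], [0.012, 0, -0.012, 1, -15.5, 0.5, 5.5], [0.012, 0, -0.012, 1, -18, 1, 5.5], [0.012, 0, -0.012, 1, -20, 1.5, 5.5], [0.012, 0, -0.012, 0.5, -21, 1.5, 5.5], [0.012, 0, -0.012, 0.5, -21, 1.5, 5.5], [0.012, 0, -0.012, 0.5, -21, 1.5, 5.5]]

```text
t: 5.1
ee_pos: [0.4423, 0.1142, 0.1339]
tool_rot: [-0.008, 0.925, 0.02, 0.379]
wrist_force: [-0.3, -0.9, -4.1]
gripper_width: 0.061
finger_force: 112.1
```

Run:
```python
from h import *
st()
s,p,R=cur(); M=R.as_matrix(); h0=np.arctan2(M[1,2],M[0,2]); print(np.degrees(h0),np.degrees(np.arcsin(M[2,1])),dock.inv(p)-dT)
T=pose(dock.yaw,np.pi/4)
rows((at(-.14,.026),T))
for n in("top","side"):
    f=grab(n); np.savez(n+"2.npz",**f); cv2.imwrite(f"pics/{n}2.png",f["pixels"])
f=np.load("top2.npz")
cv2.imwrite("pics/t2c.png",cv2.resize(f["pixels"][100:300,200:400],None,fx=3,fy=3))
```

```text
t 5.1 p [442.3 114.2 133.9] x [0.712 0.032 0.702] z [ 0.701  0.03  -0.713] F [-0.3 -0.9 -4.1] w 61.0 ff 112.1310031414032 q [ 0.21 -0.6   2.29 -0.19  0.69  1.84]
2.4700031729029512 0.04700860264020674 [-0.14367946 -0.00541009  0.09346004]
[0.007, 0.008, -0.006] [-4.47, -0.55, 5.06]
```

View pics/t2c.png

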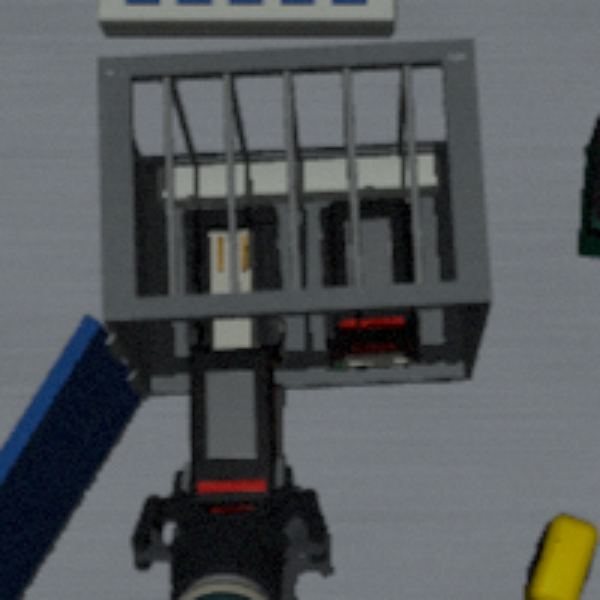

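The crop shows the pack held in line with the free charger's slot, its front end at (235,355) under the lintel, with the red band at the gripper. Next I'll measure its pose from the depth image.

Run:
```python
from h import *
f=np.load("top2.npz"); P=cloud(f); Z=P[...,2]
m=np.zeros((480,640),bool); m[216:266,255:300]=1; m&=(Z>.155)&(Z<.19)
q=P[m]; r=cv2.minAreaRect((q[:,:2]*1000).astype(np.float32)); print(r,len(q))
d=np.array([dock.inv(x) for x in q])*1000
A=np.c_[d[:,0]+140,d[:,1],np.ones(len(d))]; k=np.linalg.lstsq(A,d[:,2],rcond=None)[0]; print("slope x,y deg",np.degrees(k[:2]),"z at origin",k[2])
for x in range(-190,-90,15):
    e=d[(abs(d[:,0]-x)<8)]; print(x,len(e),np.percentile(e[:,1],[1,99]) if len(e) else 0)
print(np.percentile(d[:,0],[.5,99.5]))
```

```text
((468.6295166015625, 112.05717468261719), (94.58230590820312, 115.26615142822266), 89.69210815429688) 1471
slope x,y deg [-0.91860603  0.63613554] z at origin 158.8822622412707
-190 229 [-50.6573218   39.48174937]
-175 232 [-45.50662275  38.33531291]
-160 198 [-34.42456179  25.60706642]
-145 196 [-34.89250556  25.00675652]
-130 194 [-35.43030048  24.49498667]
-115 189 [-35.74470702  24.46528253]
-100 190 [-36.06458549  23.85933426]
[-196.91630264  -82.05812005]
```

```bash
cat >> h.py <<'E'
TI=pose(dock.yaw+.012,np.radians(45.4))
def pk(f,ztop,lo=-155,win=(205,270,250,305)):
    "pack centre line y, yaw, pitch, x from the top view, dock frame mm"
    P=cloud(f); Z=P[...,2]; m=np.zeros((480,640),bool); m[win[0]:win[1],win[2]:win[3]]=1
    m&=abs(Z-ztop)<.014; d=np.array([dock.inv(x) for x in P[m]])*1000; d=d[(d[:,0]>lo)&(abs(d[:,1])<42)]
    k=np.linalg.lstsq(np.c_[d[:,:2],np.ones(len(d))],d[:,2],rcond=None)[0]
    xs=np.arange(d[:,0].min()+4,np.percentile(d[:,0],99)-4,6); L=[]
    for x in xs:
        e=d[abs(d[:,0]-x)<4,1]; L.append((e.min()+e.max())/2)
    c=np.polyfit(xs,L,1); print("front x",np.percentile(d[:,0],99.5).round(1),"y=",c.round(4),"yaw",np.degrees(c[0]).round(2),"pitch slope",np.degrees(k[:2]).round(2),"z med",np.median(d[:,2]).round(1),"y at -130,-100",np.polyval(c,[-130,-100]).round(2))
E
python3 - <<'E'
from h import *
pk(np.load("top2.npz"),.171)
rows((at(-.14,.0235,-.0004),TI)); st()
E
```

```text
front x -81.7 y= [-0.0184 -7.7691] yaw -1.06 pitch slope [-1.84  1.34] z med 158.9 y at -130,-100 [-5.38 -5.93]
[0.017, 0.011, -0.017] [-4.92, -0.58, 5.3]
t 5.2 p [443.5 113.5 136.2] x [0.709 0.03  0.705] z [ 0.704  0.029 -0.71 ] F [ 0.1  0.3 -4.1] w 60.7 ff 112.12789535522461 q [ 0.21 -0.6   2.28 -0.19  0.69  1.84]
```

drive_tool:
  plan:
    - [[0.004, 0.003, -0.004, -1.2, -0.15, 1.3, 5.5], [0.008, 0.006, -0.008, -2.5, -0.3, 2.7, 5.5], [0.013, 0.008, -0.013, -3.7, -0.45, 4, 5.5], [0.017, 0.011, -0.017, -4.92, -0.58, 5.3, 5.5], [0.017, 0.011, -0.017, -4.92, -0.58, 5.3, 5.5], [0.017, 0.011, -0.017, -4.92, -0.58, 5.3, 5.5], [0.017, 0.011, -0.017, -4.92, -0.58, 5.3, 5.5]]

```text
t: 5.9
ee_pos: [0.4479, 0.1199, 0.0677]
tool_rot: [-0.013, 0.921, 0.03, 0.389]
wrist_force: [0.3, -0.1, -4.0]
gripper_width: 0.0609
finger_force: 111.9
```

Run:
```python
from h import *
D=[arm.grab_frame("top") for _ in range(4)]
f=D[0]; f["depth"]=np.median([d["depth"] for d in D],0); np.savez("top3.npz",**f)
st(); s,p,R=cur(); print((dock.inv(p)-dT)*1000)
pk(f,.1015)
cv2.imwrite("pics/t3c.png",cv2.resize(f["pixels"][160:280,230:340],None,fx=5,fy=5))
f=grab("side"); cv2.imwrite("pics/s3.png",cv2.resize(f["pixels"][100:320,230:450],None,fx=2.7,fy=2.7))
```

```text
t 6.1 p [447.4 120.2  67.1] x [0.696 0.046 0.716] z [ 0.715  0.048 -0.698] F [-0.7 -0.1 -4. ] w 60.8 ff 111.93890333175659 q [ 0.21 -0.48  2.38 -0.24  0.46  1.89]
[-138.26998133    0.31850298   26.654512  ]
front x -77.3 y= [-0.0056  0.7527] yaw -0.32 pitch slope [0.3  0.67] z med 93.4 y at -130,-100 [1.48 1.31]
```

View pics/t3c.png

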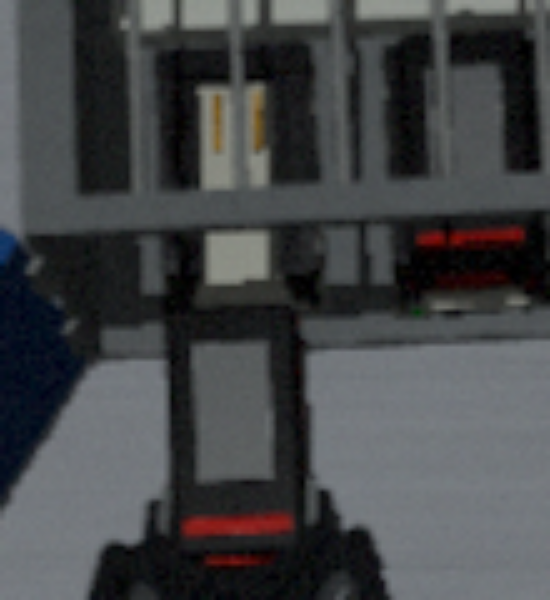

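The crop shows the pack's front edge at (235,310), just outside the channel mouth at (240,290). By depth it sits about 1.5 mm left of the slot centre and slightly high, so I'll correct that and start inserting.

```bash
cat >> h.py <<'E'
TI=pose(dock.yaw+.018,np.radians(45.3))
E
python3 - <<'E'
from h import *
rows((at(-.138,.0235,-.0016),TI),(at(-.110,.0235,-.0016),TI),(at(-.09,.0235,-.0016),TI))
E
```

```text
[0.003, -0.007, -0.004] [-0.16, 0.19, 0.23]
[0.003, -0.007, -0.004] [1.79, 0.23, 2.23]
[0.003, -0.007, -0.004] [3.19, 0.26, 3.66]
```

drive_tool:
  plan:
    - [[0.003, -0.007, -0.004, -0.16, 0.19, 0.23, 5.5], [0.003, -0.007, -0.004, -0.16, 0.19, 0.23, 5.5], [0.003, -0.007, -0.004, 0.5, 0.2, 0.9, 5.5], [0.003, -0.007, -0.004, 1.1, 0.21, 1.55, 5.5], [0.003, -0.007, -0.004, 1.79, 0.23, 2.23, 5.5], [0.003, -0.007, -0.004, 1.79, 0.23, 2.23, 5.5], [0.003, -0.007, -0.004, 1.79, 0.23, 2.23, 5.5], [0.003, -0.007, -0.004, 1.79, 0.23, 2.23, 5.5]]

```text
t: 6.95
ee_pos: [0.4747, 0.1197, 0.0623]
tool_rot: [-0.013, 0.923, 0.033, 0.384]
wrist_force: [-0.2, 0.3, -4.7]
gripper_width: 0.0613
finger_force: 111.9
```

Run:
```python
from h import *
D=[arm.grab_frame("top") for _ in range(4)]
f=D[0]; f["depth"]=np.median([d["depth"] for d in D],0)
st(); s,p,R=cur(); print((dock.inv(p)-dT)*1000)
pk(f,.1015,-140)
rows((at(-.110,.0235,-.0016),TI),(at(-.085,.0235,-.0016),TI))
```

```text
t 7.15 p [474.9 119.8  62.8] x [0.703 0.051 0.71 ] z [ 0.708  0.051 -0.705] F [ 0.7 -1.2 -4.5] w 61.3 ff 111.92890048027039 q [ 0.18 -0.38  2.33 -0.2   0.42  1.83]
[-110.76605252   -1.58717445   22.35034161]
front x -50.6 y= [0.0129 1.2793] yaw 0.74 pitch slope [-0.23  0.23] z med 87.8 y at -130,-100 [-0.4  -0.01]
[-0.0, 0.002, 0.001] [0.14, 0.0, -0.03]
[-0.0, 0.002, 0.001] [1.9, 0.05, 1.75]
```

Run:
```python
from h import *
T=pose(dock.yaw+.013,np.radians(45.2))
rows((at(-.110,.0255,-.0015),T),(at(-.085,.0255,-.0015),T),(at(-.06,.0255,-.0015),T))
```

```text
[-0.004, -0.0, 0.004] [0.28, -0.01, -0.17]
[-0.004, -0.0, 0.004] [2.04, 0.04, 1.61]
[-0.004, -0.0, 0.004] [3.8, 0.09, 3.38]
```

drive_tool:
  plan:
    - [[-0.004, 0, 0.004, 0.28, 0, -0.17, 5.5], [-0.004, 0, 0.004, 0.28, 0, -0.17, 5.5], [-0.004, 0, 0.004, 0.9, 0.01, 0.45, 5.5], [-0.004, 0, 0.004, 1.5, 0.03, 1.05, 5.5], [-0.004, 0, 0.004, 2.04, 0.04, 1.61, 5.5], [-0.004, 0, 0.004, 2.04, 0.04, 1.61, 5.5], [-0.004, 0, 0.004, 2.04, 0.04, 1.61, 5.5]]

```text
t: 7.85
ee_pos: [0.5011, 0.121, 0.0655]
tool_rot: [-0.012, 0.923, 0.03, 0.384]
wrist_force: [0.6, -0.5, -4.1]
gripper_width: 0.0611
finger_force: 112.0
```

Run:
```python
from h import *
D=[arm.grab_frame("top") for _ in range(3)]
f=D[0]; f["depth"]=np.median([d["depth"] for d in D],0)
st(); s,p,R=cur(); print((dock.inv(p)-dT)*1000)
pk(f,.1015,-120)
T=pose(dock.yaw+.013,np.radians(45.2))
rows((at(-.085,.0255,-.0015),T),(at(-.04,.0255,-.0015),T))
```

```text
t 8.0 p [500.6 121.1  65.5] x [0.704 0.047 0.709] z [ 0.708  0.046 -0.705] F [-1.1  0.7 -4.6] w 60.7 ff 112.01600074768066 q [ 0.18 -0.31  2.28 -0.21  0.4   1.84]
[-85.08741452  -1.60486431  25.06799874]
front x -40.4 y= [0.0272 1.6312] yaw 1.56 pitch slope [0.83 0.88] z med 90.6 y at -130,-100 [-1.9  -1.09]
[0.001, 0.001, 0.0] [0.04, -0.01, -0.02]
[0.001, 0.001, 0.0] [3.21, 0.05, 3.17]
```

drive_tool:
  plan:
    - [[0, 0, 0, 0.6, 0, 0.6, 5.5], [0, 0, 0, 1.2, 0.01, 1.2, 5.5], [0, 0, 0, 1.9, 0.02, 1.85, 5.5], [0, 0, 0, 2.6, 0.03, 2.5, 5.5], [0, 0, 0, 3.21, 0.05, 3.17, 5.5], [0, 0, 0, 3.21, 0.05, 3.17, 5.5], [0, 0, 0, 3.21, 0.05, 3.17, 5.5]]

```text
t: 8.7
ee_pos: [0.546, 0.1235, 0.0659]
tool_rot: [-0.012, 0.923, 0.03, 0.384]
wrist_force: [-0.1, -0.7, -5.2]
gripper_width: 0.0609
finger_force: 112.0
```

Run:
```python
from h import *
st(); s,p,R=cur(); print((dock.inv(p)-dT)*1000)
T=pose(dock.yaw+.013,np.radians(45.2))
rows((at(-.04,.0245,-.0015),T),(at(-.01,.0235,-.0015),T),(at(.004,.0225,-.0015),T))
```

```text
t 8.7 p [546.  123.5  65.9] x [0.704 0.047 0.709] z [ 0.707  0.046 -0.705] F [-0.1 -0.7 -5.2] w 60.9 ff 111.9706928730011 q [ 0.16 -0.19  2.19 -0.19  0.36  1.82]
[-39.60108964  -1.6062503   25.45594272]
[0.001, 0.001, 0.0] [-0.1, -0.01, 0.04]
[0.001, 0.001, 0.0] [1.95, 0.03, 2.24]
[0.001, 0.001, 0.0] [2.87, 0.04, 3.3]
```

drive_tool:
  plan:
    - [[0, 0, 0, 0.5, 0, 0.6, 5.5], [0, 0, 0, 1, 0.01, 1.15, 5.5], [0, 0, 0, 1.5, 0.02, 1.7, 5.5], [0, 0, 0, 1.95, 0.03, 2.24, 5.5], [0, 0, 0, 1.95, 0.03, 2.24, 5.5]]

```text
t: 9.2
ee_pos: [0.5768, 0.1253, 0.0649]
tool_rot: [-0.012, 0.923, 0.03, 0.385]
wrist_force: [-0.3, -0.4, -3.7]
gripper_width: 0.061
finger_force: 112.0
```

Run:
```python
from h import *
st(); s,p,R=cur(); print((dock.inv(p)-dT)*1000)
T=pose(dock.yaw+.013,np.radians(45.2))
rows((at(-.002,.0235,-.0015),T),(at(.004,.0235,-.0015),T))
f=grab("side"); cv2.imwrite("pics/s4.png",cv2.resize(f["pixels"][80:330,180:450],None,fx=2.3,fy=2.3))
```

```text
t 9.2 p [576.8 125.3  64.9] x [0.702 0.047 0.71 ] z [ 0.709  0.046 -0.704] F [-0.3 -0.4 -3.7] w 61.0 ff 112.03462600708008 q [ 0.15 -0.11  2.12 -0.18  0.34  1.8 ]
[-8.74088222 -1.45816254 24.45753715]
[0.001, -0.001, 0.0] [0.41, 0.01, 0.55]
[0.001, -0.001, 0.0] [0.83, 0.02, 0.97]
```

View pics/s4.png

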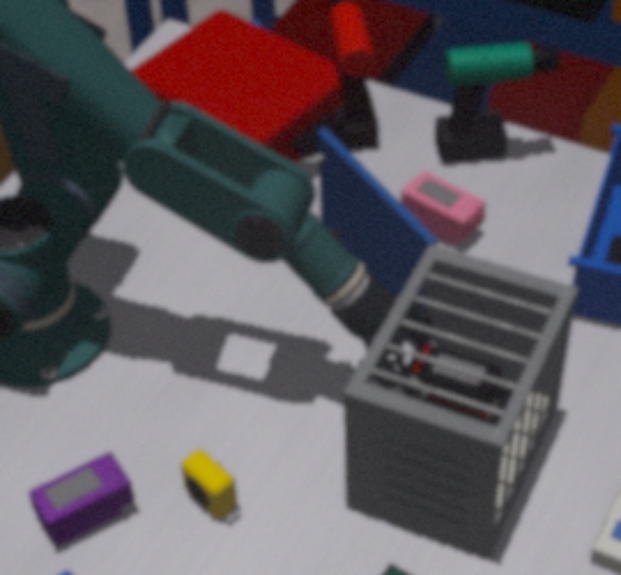

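The gripper reaches in under the front beam at about (390,330), and the wrist at (355,290) is outside and clear. I'll push on to the stop.

drive_tool:
  plan:
    - [[0, 0, 0, 0.25, 0, 0.3, 5.5], [0, 0, 0, 0.41, 0.01, 0.55, 5.5], [0, 0, 0, 0.55, 0.01, 0.7, 5.5], [0, 0, 0, 0.65, 0.01, 0.8, 5.5], [0, 0, 0, 0.75, 0.02, 0.9, 5.5], [0, 0, 0, 0.83, 0.02, 0.97, 5.5]]

```text
t: 9.85
ee_pos: [0.5846, 0.1259, 0.0623]
tool_rot: [-0.012, 0.924, 0.031, 0.381]
wrist_force: [-50.7, -4.9, 26.7]
gripper_width: 0.0612
finger_force: 117.7
```

Run:
```python
from h import *
st(); s,p,R=cur(); print((dock.inv(p)-dT)*1000)
```

```text
t 9.85 p [584.6 125.9  62.3] x [0.707 0.047 0.705] z [ 0.704  0.046 -0.709] F [-50.7  -4.9  26.7] w 61.2 ff 117.71251559257507 q [ 0.15 -0.09  2.1  -0.18  0.35  1.8 ]
[-0.92455832 -1.34310902 21.93987191]
```

drive_tool:
  plan:
    - [[0, 0, 0, -0.1, 0, -0.25, 5.5], [0, 0, 0, -0.1, 0, -0.25, 5.5], [0, 0, 0, -0.1, 0, -0.25, 5.5]]

```text
t: 10.15
ee_pos: [0.5846, 0.126, 0.0642]
tool_rot: [-0.012, 0.923, 0.031, 0.383]
wrist_force: [-14.7, -0.5, 4.8]
gripper_width: 0.0609
finger_force: 113.3
```

Run:
```python
from h import *
st(); s,p,R=cur(); print((dock.inv(p)-dT)*1000)
```

```text
t 10.15 p [584.6 126.   64.2] x [0.704 0.047 0.708] z [ 0.707  0.047 -0.706] F [-14.7  -0.5   4.8] w 60.9 ff 113.3274757862091 q [ 0.15 -0.09  2.11 -0.18  0.34  1.8 ]
[-0.89015356 -1.24756052 23.75344518]
```

drive_tool:
  plan:
    - [[0, 0, 0, 0, 0, 0, 7.8], [0, 0, 0, 0, 0, 0, 7.8], [0, 0, 0, 0, 0, 0, 7.8], [0, 0, 0, 0, 0, 0, 7.8]]

```text
t: 10.55
ee_pos: [0.5868, 0.1259, 0.0658]
tool_rot: [-0.013, 0.922, 0.031, 0.385]
wrist_force: [-0.7, -0.8, -0.2]
gripper_width: 0.0777
finger_force: 0.0
```

Run:
```python
from h import *
st()
rows((cur()[1]+[-.10,0,.03],cur()[2]))
```

```text
t 10.55 p [586.8 125.9  65.8] x [0.701 0.047 0.711] z [ 0.71   0.047 -0.703] F [-0.7 -0.8 -0.2] w 77.7 ff 0.0 q [ 0.15 -0.09  2.1  -0.18  0.34  1.8 ]
[0.0, 0.0, 0.0] [-4.88, -0.66, -9.21]
```

drive_tool:
  plan:
    - [[0, 0, 0, -0.7, -0.1, -1.5, 7.8], [0, 0, 0, -1.6, -0.2, -3.2, 7.8], [0, 0, 0, -2.7, -0.3, -5.2, 7.8], [0, 0, 0, -3.8, -0.5, -7.2, 7.8], [0, 0, 0, -4.9, -0.6, -9.2, 7.8], [0, 0, 0, -4.9, -0.6, -11, 7.8], [0, 0, 0, -4.9, -0.6, -11, 7.8]]

```text
t: 11.25
ee_pos: [0.4735, 0.1248, 0.1099]
tool_rot: [-0.013, 0.922, 0.031, 0.387]
wrist_force: [-0.1, -0.4, -0.0]
gripper_width: 0.0781
finger_force: 0.0
```

Run:
```python
from h import *
D=[arm.grab_frame("top") for _ in range(4)]
f=D[0]; f["depth"]=np.median([d["depth"] for d in D],0); np.savez("top5.npz",**f)
st(); P=cloud(f); d=dock.inv(P.reshape(-1,3)).reshape(P.shape)*1000
for v in (184,192,211,213,214,215,216,217,218,219,220): print(v,[f"{d[v,u,0]:.0f},{d[v,u,1]:.0f}:{d[v,u,2]+12:.0f}" for u in range(259,296,3)])
# busy pack
print([f"{d[v,322,0]:.0f}:{d[v,322,2]+12:.0f}" for v in range(208,222)])
print([f"{d[v,276,0]:.0f}:{d[v,276,2]+12:.0f}" for v in range(206,222)])
cv2.imwrite("pics/t5c.png",cv2.resize(f["pixels"][160:340,140:340],None,fx=3.3,fy=3.3))
```

```text
t 11.45 p [473.5 124.3 107. ] x [0.703 0.047 0.709] z [ 0.708  0.046 -0.705] F [-1.2 -0.  -0.8] w 77.7 ff 0.0 q [ 0.21 -0.46  2.28 -0.19  0.55  1.84]
184 ['47,46:13', '17,30:101', '18,23:98', '17,15:100', '17,8:99', '16,1:101', '-29,-15:234', '15,-13:101', '15,-21:99', '15,-28:98', '31,-33:50', '35,-40:34', '42,-46:13']
192 ['26,47:12', '-1,31:95', '-2,23:98', '-4,16:102', '-4,9:101', '-4,2:100', '-46,-15:233', '-5,-13:100', '-5,-20:98', '-5,-27:98', '9,-32:51', '9,-39:52', '21,-45:12']
211 ['-25,48:13', '-36,37:52', '-50,25:99', '-50,18:99', '-50,11:99', '-51,3:99', '-51,-4:98', '-51,-11:97', '-52,-18:99', '-53,-25:102', '-43,-31:65', '-40,-37:51', '-29,-43:12']
213 ['-30,48:12', '-41,37:51', '-54,25:98', '-55,18:100', '-55,11:98', '-56,4:98', '-56,-4:99', '-57,-11:100', '-57,-18:98', '-57,-25:99', '-50,-31:70', '-45,-37:51', '-34,-43:10']
214 ['-33,48:14', '-44,37:53', '-57,25:98', '-57,18:98', '-58,11:98', '-58,4:99', '-58,-3:95', '-58,-10:96', '-58,-18:96', '-58,-25:94', '-53,-31:74', '-48,-37:53', '-37,-43:12']
215 ['-35,49:10', '-46,37:50', '-59,25:96', '-59,18:97', '-59,11:94'
[... 610 characters left out ...]
29:52', '-58,-37:52', '-47,-43:10']
219 ['-46,49:14', '-57,37:52', '-57,30:52', '-59,22:58', '-53,17:33', '-52,9:30', '-53,2:32', '-54,-6:32', '-54,-13:32', '-55,-21:33', '-60,-29:51', '-60,-37:51', '-50,-42:12']
220 ['-48,49:11', '-59,37:50', '-59,30:51', '-55,24:32', '-54,17:29', '-55,10:29', '-55,2:29', '-55,-5:29', '-56,-13:30', '-56,-21:29', '-63,-29:53', '-62,-36:50', '-53,-42:11']
['-49:99', '-53:103', '-54:99', '-57:99', '-60:100', '-61:96', '-63:95', '-64:90', '-65:85', '-64:69', '-64:61', '-59:32', '-61:31', '-63:28']
['-75:224', '-42:101', '-44:102', '-46:100', '-49:101', '-51:98', '-54:100', '-55:97', '-58:97', '-59:93', '-61:89', '-61:82', '-59:64', '-53:31', '-55:28', '-57:27']
```

View pics/t5c.png

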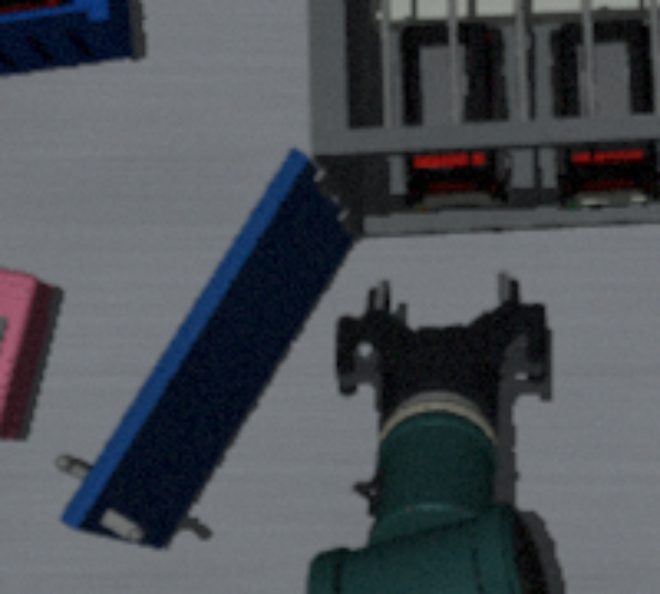

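The crop shows both packs seated in the cabinet with their red bands level at (450,160) and (605,158). By depth the new pack's rear face is at dock x ≈ -60 mm, which is home. The door runs from (300,155) to (70,520) with its outer handle at (75,465). Now I'll cross over the door.

```bash
cat >> h.py <<'E'
hinge=cab(-.100,.138,0)
def dp(th,n,r=.24,z=.19):
    "world point at door angle th, n outside the hinge plane, r from the hinge"
    return hinge+cab.R.apply([-np.sin(th)*r-np.cos(th)*n, -np.cos(th)*r+np.sin(th)*n, z])
TD=pose(.3,0)
E
python3 - <<'E'
from h import *
f=np.load("top1.npz"); P=cloud(f); d=dock.inv(P.reshape(-1,3)).reshape(P.shape)*1000
for u in (266,293,308,310,338,340): print(u,[f"{d[v,u,0]:.0f}:{d[v,u,2]+12:.0f}" for v in range(216,228)])
print(dp(2.143,.064))
rows(([.42,.10,.33],TD),(dp(2.143,.064,z=.33),TD),(dp(2.143,.064,z=.19),TD))
E
```

```text
266 ['-50:54', '-52:51', '-55:52', '-57:51', '-59:49', '-62:53', '-59:30', '-60:23', '-59:11', '-63:14', '-65:11', '-68:13']
293 ['-48:35', '-50:31', '-52:31', '-60:51', '-61:43', '-61:33', '-59:14', '-61:13', '-63:12', '-66:15', '-68:12', '-71:12']
308 ['-52:40', '-53:35', '-55:32', '-63:52', '-64:47', '-64:38', '-62:21', '-62:10', '-65:11', '-68:11', '-70:9', '-73:12']
310 ['-55:52', '-58:53', '-60:51', '-63:53', '-65:50', '-66:45', '-66:35', '-62:11', '-65:11', '-68:10', '-70:9', '-73:11']
338 ['-59:54', '-61:51', '-63:50', '-66:50', '-65:39', '-62:16', '-64:11', '-66:12', '-70:14', '-72:12', '-74:12', '-75:5']
340 ['-49:14', '-51:11', '-54:12', '-56:11', '-59:11', '-62:13', '-64:11', '-67:13', '-69:12', '-72:11', '-74:10', '-75:4']
[0.35084301 0.37839378 0.19      ]
[0.093, -0.785, -0.222] [11.94, 2.09, -19.61]
[0.093, -0.785, -0.222] [8.38, -26.15, -23.22]
[0.093, -0.785, -0.222] [-1.55, -26.16, -13.36]
```

drive_tool:
  plan:
    - [[0, 0, 0, 2, 1, -4, 4], [0.02, -0.13, -0.04, 4, 1.4, -8, 0], [0.03, -0.26, -0.07, 6, 1.7, -11, 0], [0.05, -0.39, -0.11, 8, 1.9, -14, 0], [0.06, -0.52, -0.15, 10, 2, -17, 0], [0.08, -0.66, -0.19, 11.9, 2, -19.6, 0], [0.093, -0.785, -0.222, 11.9, 0, -20, 0], [0.093, -0.785, -0.222, 11.5, -4, -20.5, 0], [0.093, -0.785, -0.222, 11, -8, -21, 0], [0.093, -0.785, -0.222, 10.4, -12, -21.5, 0]]

```text
t: 12.45
ee_pos: [0.3873, 0.2407, 0.331]
tool_rot: [0.0, 0.989, 0.149, -0.001]
wrist_force: [0.5, -0.5, 0.8]
gripper_width: 0.0
finger_force: 0.0
```

Run:
```python
from h import *
st()
rows((dp(2.143,.064,z=.33),TD),(dp(2.143,.064,z=.19),TD))
```

```text
t 12.45 p [387.3 240.7 331. ] x [ 0.956  0.294 -0.002] z [-0.002 -0.001 -1.   ] F [ 0.5 -0.5  0.8] w 0.0 ff 0.0 q [ 0.43 -0.12  1.38 -0.    1.88  1.7 ]
[0.0, 0.002, -0.001] [0.57, -14.24, 0.09]
[0.0, 0.002, -0.001] [0.59, -14.24, 14.09]
```

drive_tool:
  plan:
    - [[0, 0, 0, 0.2, -4, 0, 0], [0, 0, 0, 0.4, -8, 0, 0], [0, 0, 0, 0.5, -12, 0, 0], [0, 0, 0, 0.5, -14.2, 0, 0], [0, 0, 0, 0.5, -14.2, 0, 0], [0, 0, 0, 0.5, -14.2, 4, 0], [0, 0, 0, 0.5, -14.2, 8, 0], [0, 0, 0, 0.5, -14.2, 12, 0], [0, 0, 0, 0.5, -14.2, 14, 0], [0, 0, 0, 0.5, -14.2, 14, 0]]

```text
t: 13.45
ee_pos: [0.3479, 0.3737, 0.1873]
tool_rot: [0.003, 0.989, 0.149, -0.004]
wrist_force: [-0.1, 0.1, 0.4]
gripper_width: 0.0001
finger_force: 0.0
```

Run:
```python
from h import *
f=grab("top"); cv2.imwrite("pics/t6.png",cv2.resize(f["pixels"][160:360,100:360],None,fx=3,fy=3)); f=grab("side"); st()
rows((dp(2.143,.064),TD),*[(dp(t,.026),TD) for t in np.arange(2.1,.85,-.14)])
```

```text
t 13.55 p [349.6 375.7 192.5] x [ 0.956  0.295 -0.   ] z [ 0.    -0.001 -1.   ] F [-0.1  0.5  0.9] w 0.1 ff 0.0 q [ 0.71  0.02  1.52 -0.    1.6   1.98]
[0.001, 0.0, -0.001] [0.19, -0.22, 0.25]
[0.001, 0.0, -0.001] [-3.4, 3.02, 0.25]
[0.001, 0.0, -0.001] [-5.85, 5.34, 0.25]
[0.001, 0.0, -0.001] [-7.95, 7.98, 0.25]
[0.001, 0.0, -0.001] [-9.67, 10.88, 0.26]
[0.001, 0.0, -0.001] [-10.97, 14.0, 0.26]
[0.001, 0.0, -0.001] [-11.81, 17.27, 0.26]
[0.001, 0.0, -0.001] [-12.19, 20.63, 0.26]
[0.001, 0.0, -0.001] [-12.1, 24.0, 0.26]
[0.001, 0.0, -0.001] [-11.54, 27.33, 0.27]
```

View pics/t6.png

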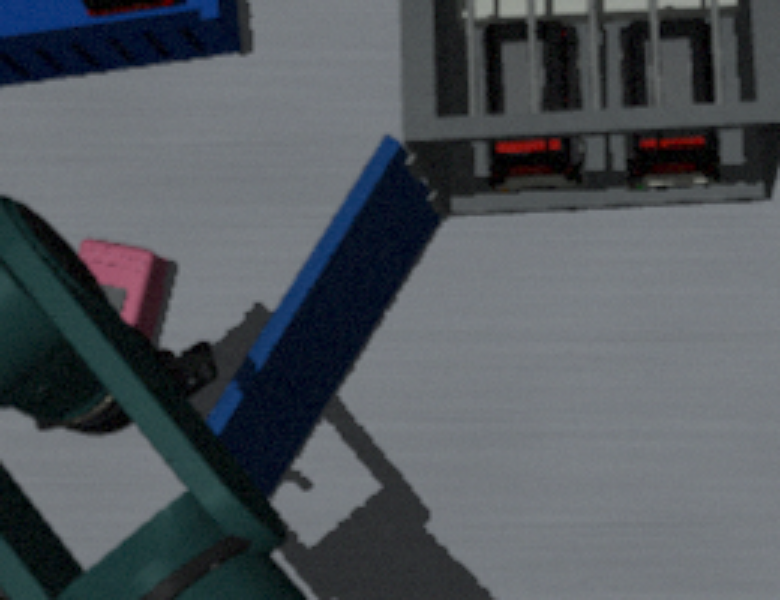

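The view shows the gripper on the outer side of the door at (200,370), with the door still at its original angle. I'll sweep it around.

drive_tool:
  plan:
    - [[0, 0, 0, -1, 1, 0.25, 0], [0, 0, 0, -2.3, 2, 0.25, 0], [0, 0, 0, -3.4, 3, 0.25, 0], [0, 0, 0, -4.65, 4.2, 0.25, 0], [0, 0, 0, -5.85, 5.3, 0.25, 0], [0, 0, 0, -7, 6.65, 0.25, 0], [0, 0, 0, -7.95, 8, 0.25, 0], [0, 0, 0, -8.85, 9.4, 0.25, 0], [0, 0, 0, -9.7, 10.9, 0.25, 0], [0, 0, 0, -10.4, 12.4, 0.25, 0]]

```text
t: 14.55
ee_pos: [0.2879, 0.227, 0.1934]
tool_rot: [-0.001, 0.989, 0.15, 0.004]
wrist_force: [1.2, 1.0, 1.0]
gripper_width: -0.0
finger_force: 0.6
```

```bash
cat >> h.py <<'E'
def door(f):
    P=cloud(f); px=f["pixels"].astype(int); Z=P[...,2]
    m=(Z>.225)&(Z<.248)&(px[...,0]-px[...,2]>20)&(np.hypot(P[...,0]-hinge[0],P[...,1]-hinge[1])<.30)
    q=P[m][:,:2]-hinge[:2]; 
    if len(q)<20: print("few",len(q)); return
    q=q@cab.R.as_matrix()[:2,:2]; L=cv2.fitLine((q*1000).astype(np.float32),cv2.DIST_HUBER,0,.01,.01).ravel()
    d=L[:2]*np.sign(L[:2]@q.mean(0)); print("door th",np.arctan2(-d[0],-d[1]),len(q))
E
python3 - <<'E'
from h import *
st(); door(np.load("top0.npz")); door(grab("top"))
rows(*[(dp(t,.028),TD) for t in np.arange(1.61,.2,-.14)])
E
```

```text
t 14.55 p [287.9 227.  193.4] x [0.955 0.296 0.008] z [ 0.007  0.003 -1.   ] F [1.2 1.  1. ] w -0.0 ff 0.60706025631589 q [ 0.51 -0.33  1.82 -0.    1.65  1.78]
door th 2.145752230633275 1013
door th 1.5745801580932721 696
[0.001, -0.006, -0.001] [0.07, -0.32, 0.32]
[0.001, -0.006, -0.001] [-1.03, 2.87, 0.32]
[0.001, -0.006, -0.001] [-1.67, 6.19, 0.32]
[0.001, -0.006, -0.001] [-1.85, 9.57, 0.32]
[0.001, -0.006, -0.001] [-1.55, 12.94, 0.33]
[0.001, -0.006, -0.001] [-0.78, 16.23, 0.33]
[0.001, -0.006, -0.001] [0.44, 19.38, 0.34]
[0.001, -0.006, -0.001] [2.09, 22.33, 0.36]
[0.001, -0.006, -0.001] [4.13, 25.02, 0.37]
[0.001, -0.006, -0.001] [6.53, 27.41, 0.39]
[0.001, -0.006, -0.001] [9.23, 29.43, 0.41]
```

drive_tool:
  plan:
    - [[0, 0, 0, -0.5, 1.4, 0.2, 0], [0, 0, 0, -1, 2.9, 0.3, 0], [0, 0, 0, -1.4, 4.5, 0.3, 0], [0, 0, 0, -1.7, 6.2, 0.3, 0], [0, 0, 0, -1.8, 7.9, 0.3, 0], [0, 0, 0, -1.85, 9.6, 0.3, 0], [0, 0, 0, -1.75, 11.3, 0.3, 0], [0, 0, 0, -1.55, 12.9, 0.3, 0], [0, 0, 0, -1.2, 14.6, 0.3, 0], [0, 0, 0, -0.8, 16.2, 0.3, 0]]

```text
t: 15.6
ee_pos: [0.3295, 0.0695, 0.1911]
tool_rot: [0.0, 0.989, 0.15, 0.005]
wrist_force: [0.8, 2.0, 5.2]
gripper_width: -0.0002
finger_force: 0.4
```

Run:
```python
from h import *
st(); door(grab("top"))
rows(*[(dp(t,.030),TD) for t in np.arange(.84,.1,-.07)])
```

```text
t 15.6 p [329.5  69.5 191.1] x [0.955 0.296 0.01 ] z [ 0.01   0.001 -1.   ] F [0.8 2.  5.2] w -0.2 ff 0.39097778673749417 q [ 0.04 -0.41  1.88  0.    1.66  1.31]
door th 0.8604800041243125 461
[0.005, -0.009, -0.002] [0.21, 1.32, 0.1]
[0.005, -0.009, -0.002] [0.86, 2.89, 0.12]
[0.005, -0.009, -0.002] [1.62, 4.4, 0.13]
[0.005, -0.009, -0.002] [2.49, 5.85, 0.15]
[0.005, -0.009, -0.002] [3.45, 7.24, 0.16]
[0.005, -0.009, -0.002] [4.51, 8.56, 0.18]
[0.005, -0.009, -0.002] [5.66, 9.81, 0.19]
[0.005, -0.009, -0.002] [6.89, 10.96, 0.21]
[0.005, -0.009, -0.002] [8.21, 12.03, 0.23]
[0.005, -0.009, -0.002] [9.59, 13.01, 0.25]
[0.005, -0.009, -0.002] [11.04, 13.89, 0.26]
```

drive_tool:
  plan:
    - [[0, 0, 0, 0.2, 1.3, -0.1, 0], [0, 0, 0, 0.9, 2.9, -0.2, 0], [0, 0, 0, 1.6, 4.4, -0.2, 0], [0, 0, 0, 2.5, 5.9, -0.2, 0], [0, 0, 0, 3.5, 7.2, -0.2, 0], [0, 0, 0, 4.5, 8.6, -0.2, 0], [0, 0, 0, 5.7, 9.8, -0.2, 0], [0, 0, 0, 6.9, 11, -0.2, 0], [0, 0, 0, 8.2, 12, -0.2, 0], [0, 0, 0, 8.2, 12, -0.2, 0]]

```text
t: 16.65
ee_pos: [0.4429, -0.0212, 0.1911]
tool_rot: [0.001, 0.989, 0.149, 0.002]
wrist_force: [-0.3, 0.0, 4.5]
gripper_width: -0.0001
finger_force: 0.0
```

Run:
```python
from h import *
st(); door(grab("top"))
rows(*[(dp(t,.030),TD) for t in np.arange(.28,-.1,-.05)])
```

```text
t 16.65 p [442.9 -21.2 191.1] x [0.955 0.295 0.004] z [ 0.005 -0.001 -1.   ] F [-0.3  0.   4.5] w -0.1 ff 0.0 q [-0.18 -0.15  1.68 -0.    1.61  1.1 ]
door th 0.2713628615336176 520
[0.002, -0.003, -0.0] [0.15, 0.3, 0.11]
[0.002, -0.003, -0.0] [1.13, 1.01, 0.12]
[0.002, -0.003, -0.0] [2.15, 1.67, 0.12]
[0.002, -0.003, -0.0] [3.19, 2.27, 0.13]
[0.002, -0.003, -0.0] [4.27, 2.83, 0.13]
[0.002, -0.003, -0.0] [5.37, 3.33, 0.14]
[0.002, -0.003, -0.0] [6.49, 3.77, 0.14]
[0.002, -0.003, -0.0] [7.64, 4.16, 0.15]
```

drive_tool:
  plan:
    - [[0, 0, 0, 0.6, 0.6, -0.3, 0], [0, 0, 0, 1.1, 1, -0.4, 0], [0, 0, 0, 1.6, 1.3, -0.4, 0], [0, 0, 0, 2.15, 1.7, -0.4, 0], [0, 0, 0, 2.7, 2, -0.4, 0], [0, 0, 0, 3.2, 2.3, -0.4, 0], [0, 0, 0, 3.7, 2.55, -0.4, 0], [0, 0, 0, 4.2, 2.8, -0.4, 0], [0, 0, 0, 4.6, 3, -0.4, 0], [0, 0, 0, 4.6, 3, -0.4, 0]]

```text
t: 17.7
ee_pos: [0.4937, -0.0357, 0.1929]
tool_rot: [0.0, 0.989, 0.15, 0.0]
wrist_force: [0.1, 0.2, 0.9]
gripper_width: 0.0004
finger_force: 0.0
```

Run:
```python
from h import *
st(); door(grab("top"))
rows(*[(dp(t,.030),TD) for t in (.05,.02,0,-.02,-.04)])
```

```text
t 17.7 p [493.7 -35.7 192.9] x [0.955 0.296 0.   ] z [ 0. -0. -1.] F [0.1 0.2 0.9] w 0.4 ff 0.0 q [-0.19 -0.03  1.56 -0.    1.6   1.08]
door th 0.07113177960308245 609
[0.0, -0.0, 0.001] [0.44, 0.21, 0.29]
[0.0, -0.0, 0.001] [1.11, 0.49, 0.29]
[0.0, -0.0, 0.001] [1.56, 0.67, 0.29]
[0.0, -0.0, 0.001] [2.01, 0.85, 0.29]
[0.0, -0.0, 0.001] [2.47, 1.01, 0.29]
```

drive_tool:
  plan:
    - [[0, 0, 0, 0.4, 0.2, 0, 0], [0, 0, 0, 0.7, 0.3, 0, 0], [0, 0, 0, 1, 0.4, 0, 0], [0, 0, 0, 1.3, 0.5, 0, 0], [0, 0, 0, 1.5, 0.6, 0, 0], [0, 0, 0, 1.7, 0.7, 0, 0], [0, 0, 0, 1.8, 0.75, 0, 0], [0, 0, 0, 1.8, 0.75, 0, 0]]

```text
t: 18.55
ee_pos: [0.5105, -0.037, 0.1929]
tool_rot: [-0.001, 0.989, 0.15, -0.003]
wrist_force: [-9.1, 1.4, 2.9]
gripper_width: -0.0002
finger_force: 0.0
```

Run:
```python
from h import *
st(); door(grab("top"))
```

```text
t 18.55 p [510.5 -37.  192.9] x [ 0.955  0.296 -0.005] z [-0.006  0.001 -1.   ] F [-9.1  1.4  2.9] w -0.2 ff 0.0 q [-0.18  0.02  1.52 -0.    1.61  1.09]
door th -0.006936029912067512 632
```

drive_tool:
  plan:
    - [[0, 0, 0, 0.1, 0, 0, 0], [0, 0, 0, 0.2, 0.05, 0, 0], [0, 0, 0, 0.2, 0.05, 0, 0], [0, 0, 0, 0.2, 0.05, 0, 0]]

```text
t: 19.0
ee_pos: [0.5105, -0.037, 0.1929]
tool_rot: [-0.001, 0.989, 0.15, -0.005]
wrist_force: [-14.2, 2.0, 5.4]
gripper_width: -0.0002
finger_force: 0.0
```

Run:
```python
from h import *
st(); door(grab("top"))
```

```text
t 19.0 p [510.5 -37.  192.9] x [ 0.955  0.296 -0.01 ] z [-0.01  0.   -1.  ] F [-14.2   2.    5.4] w -0.2 ff 0.0 q [-0.18  0.02  1.52 -0.    1.61  1.09]
door th -0.003114179786590274 628
```

Position is fixed while the force rises, so the door is shut against the cabinet. I'll retreat and check.

drive_tool:
  plan:
    - [[0, 0, 0, -1, -0.3, 0, 0], [0, 0, 0, -3, -1, 0, 0], [0, 0, 0, -6, -2, -1, 0], [0, 0, 0, -9, -2, -4, 0], [0, 0, 0, -11, 1, -7, 0], [0, 0, 0, -11, 5, -10, 0], [0, 0, 0, -11, 9, -10, 0], [0, 0, 0, -11, 13, -10, 0], [0, 0, 0, -11, 13, -10, 0], [0, 0, 0, -11, 13, -10, 0]]

```text
t: 20.05
ee_pos: [0.448, -0.1945, 0.2925]
tool_rot: [-0.0, 0.989, 0.149, -0.0]
wrist_force: [0.3, 0.1, 0.1]
gripper_width: 0.0003
finger_force: 0.0
```

Run:
```python
from h import *
D=[arm.grab_frame("top") for _ in range(3)]
f=D[0]; st(); door(f)
cv2.imwrite("pics/t9.png",f["pixels"])
P=cloud(f); d=dock.inv(P.reshape(-1,3)).reshape(P.shape)*1000
for u in (272,285,322): print(u,[f"{d[v,u,0]:.0f}:{d[v,u,2]+12:.0f}" for v in range(190,200,2)])
```

```text
t 20.2 p [ 447.9 -193.   293.2] x [0.955 0.297 0.001] z [ 0.001  0.    -1.   ] F [-0.3  0.  -0.5] w 0.2 ff 0.0 q [-0.52 -0.06  1.39  0.    1.8   0.75]
door th 0.00023444095429788218 1037
272 ['1:100', '-4:99', '-8:98', '-15:103', '-60:237']
285 ['2:94', '-7:104', '-9:97', '-14:96', '-61:236']
322 ['-5:99', '-11:101', '-15:98', '-60:233', '-64:232']
```

View pics/t9.png

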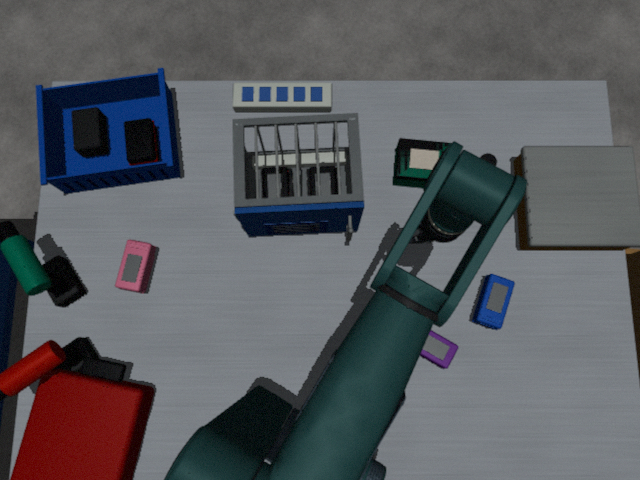

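The picture shows the door shut flush across the cabinet front (235–360, 210–235), with both packs inside at (275,182) and (322,182). The arm is clear of everything, and the measured door angle is about 0.000 rad. I'm handing in.

```bash
python3 -c "
from cell import arm
print(arm.hand_in())"
```

```text
the job is handed in; nothing more can be done
None
```

The pack is on the empty charger and fully home against its stop, the door is shut on its catch (measured angle about 0 rad), the arm is clear of everything, and the job was handed in at about 20 s; no verdict came back.

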